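# Stable an arriving coach in the free road of a model traverser yard

### The job

A coach has arrived on the line at the left of the model railway yard. Slide the yard's deck into line with it, push the coach fully onto the deck, carry it across on the deck to the empty storage road that is long enough for the whole coach and push it in until it stands against the stop block, then slide the deck all the way back in line with the arrival line, ready for the next one. Only push the coach along, never lift it off the rails, and leave the parked coaches where they stand.

Things in the scene. Friction and masses are not known exactly. Their poses are not given: they have to be found in the camera images.
- yard: Plywood board, 290 mm in x, 375 mm in y, 12 mm thick, on the table; it carries the arrival line, the sliding deck and four storage roads. Rail surfaces are 30 mm above the table. Origin on its underside, level with the middle of the deck's length; x points away from the robot across the tracks, y to the left along them. The mouths of the roads are at y = -0.060, x = -0.036, 0.010, 0.056, 0.102.
- line_end (a point): Deck-side end of the arrival line, on its centre line at rail height; axes as the yard. From here the line runs 124 mm to +y, to the board's left edge: two aluminium angles, 20 mm clear between flanges 9 mm high.
- deck (a joint): Travel of the sliding deck along the board's x, in m: 0 = at its near end stop, exactly in line with the arrival line; 0.046, 0.092, 0.138 and 0.184 are in line with the four roads; ends at 0.190. It moves freely (about 1.5 N) and stays where it is left.
- deck_mid (a point): Middle of the deck's track, at rail height. The deck's track is 112 mm long along y (axes as the yard), 20 mm clear between flanges 9 mm high, with the flanges bent outwards at the end towards the arrival line; 4 mm gaps separate it from the line and from the roads.
- knob (a point): Centre of the top of the deck's turned wooden knob, 34 mm tall, 17 mm across at its widest (22 to 30 mm up), 10 mm at its neck, standing upright on the deck 50 mm to the near side of the track's middle; its top is 62 mm above the table. Push or hold it to slide the deck.
- road_a: One of four storage roads side by side, 46 mm apart, right of the deck: aluminium angles on a plywood strip, 20 mm clear between flanges 9 mm high, bent outwards at the mouth. Which road lies where changes; it may be occupied. Origin at the middle of its mouth, 18 mm below rail height; axes as the yard: y points out of the mouth to the deck, the road runs to -y up to its stop.
- road_b: One of four storage roads side by side, 46 mm apart, right of the deck: aluminium angles on a plywood strip, 20 mm clear between flanges 9 mm high, bent outwards at the mouth. Which road lies where changes; it may be occupied. Origin at the middle of its mouth, 18 mm below rail height; axes as the yard: y points out of the mouth to the deck, the road runs to -y up to its stop.
- road_c: One of four storage roads side by side, 46 mm apart, right of the deck: aluminium angles on a plywood strip, 20 mm clear between flanges 9 mm high, bent outwards at the mouth. Which road lies where changes; it may be occupied. Origin at the middle of its mouth, 18 mm below rail height; axes as the yard: y points out of the mouth to the deck, the road runs to -y up to its stop.
- road_d: One of four storage roads side by side, 46 mm apart, right of the deck: aluminium angles on a plywood strip, 20 mm clear between flanges 9 mm high, bent outwards at the mouth. Which road lies where changes; it may be occupied. Origin at the middle of its mouth, 18 mm below rail height; axes as the yard: y points out of the mouth to the deck, the road runs to -y up to its stop.
- stop_a (a point): Face of the wooden stop block (30 mm wide, 17 mm high) that closes the inner end of road_a, at rail height on the road's centre line. Its distance from the road's mouth is the road's usable length; not all roads are equally long.
- stop_b (a point): Face of the wooden stop block (30 mm wide, 17 mm high) that closes the inner end of road_b, at rail height on the road's centre line. Its distance from the road's mouth is the road's usable length; not all roads are equally long.
- stop_c (a point): Face of the wooden stop block (30 mm wide, 17 mm high) that closes the inner end of road_c, at rail height on the road's centre line. Its distance from the road's mouth is the road's usable length; not all roads are equally long.
- stop_d (a point): Face of the wooden stop block (30 mm wide, 17 mm high) that closes the inner end of road_d, at rail height on the road's centre line. Its distance from the road's mouth is the road's usable length; not all roads are equally long.
- coach: Model railway coach, 103 mm long over its couplers (body 95 mm), 17 mm wide, 22 mm high, 55 g. Origin midway along it, at the bottom of its wheels; y along the coach, z up. The arriving coach: it stands on the arrival line.
- parked_1: Model railway coach, 103 mm long over its couplers (body 95 mm), 17 mm wide, 22 mm high, 55 g. Origin midway along it, at the bottom of its wheels; y along the coach, z up. A parked coach: it stands in one of the roads.
- parked_2: Model railway coach, 103 mm long over its couplers (body 95 mm), 17 mm wide, 22 mm high, 55 g. Origin midway along it, at the bottom of its wheels; y along the coach, z up. A parked coach: it stands in another of the roads.
Not all that is in view belongs to the job. What is shaped like the coach but blue is not meant.

How it is judged:
By the outcome, as a careful person would: the job done as asked, in the order asked, and still so for the second after the job is handed in, with the robot touching nothing.
It also fails if it takes over 67 s, if anything falls off the work surface, if the arm or the gripper's body presses on something with over 40 N, if the wrist force passes 120 N, or if a joint passes its speed limit or range.

### The arm

A 6-joint arm with a two-finger parallel gripper is mounted at the origin on a cart in front of the work surface, level with it; the furniture and walls round the work are solid. World frame = base frame: x ahead of the robot, y to its left, z up, the work surface at z = 0. Lengths are in m, angles in rad, forces in N, time in s.
With the tool pointing down it reaches from about 0.375 to 0.975 m from the base axis. Payload 3.8 kg.
Tool frame: the origin (TCP) lies between the finger pads; the fingertips stand 8 mm ahead of it and the grasp point (between the pads) lies 11 mm behind it (tcp_to_tips is the distance from the TCP to the fingertips, in m); z points along the fingers, y is the line along which they close (so a half turn about z gives the same grasp; the last joint's range is limited). The gripper opens to 85 mm and grips with 20 to 120 N. Pads are 22 mm wide; open, the fingers measure 114 mm over their backs; the gripper's body (76 mm by 85 mm) begins 54 mm behind the grasp point. The pads swing forward as they close: fully open they stand 13 mm farther back than shut.
Start: joints at [-1.259, 0.264, 1.604, -0, 1.274, -0.037], TCP at [0.231, -0.634, 0.239] pointing down, gripper open.
Joint ranges: [-2.63, 2.63], [-0.94, 2.18], [0.31, 2.57], [-1.31, 4.45], [0, 2.66], [-2.55, 2.55]. Speed limits (rad/s): [2.57, 2.57, 3.14, 3.14, 3.14, 3.14].

### API

Orientations are given as a rotation vector (axis times angle).
In Python, from workcell import * gives the robot as it stands.
- The arm moves only by the tool move_arm, never from a script. Its argument "series" is one flat list of numbers, 7 for each row, row after row: the finger opening in cm, from 0 to 8.54, then the shift along the tool's x, y, z in cm, then the turn, a rotation vector about the tool's x, y, z in degrees. A call has 1 to 5 rows; each row shifts and turns the commanded pose from where the row before left it, along the tool's axes as they then stand; what a row does not reach is not made up. A row lasts 1/8 s, in which the tool goes at most 62.5 mm and 10.7 degrees, less where a joint would pass 70% of its speed; a pose out of reach is approached as far as the arm can. A call is refused whole if a number of a shift passes 6.25 or a number of a turn 10.7, either way. A call with a gripper value outside its range is refused whole. The fingers move at their own pace and stop on an object; "grip_force" is the grip in N (left out, the last holds). Time passes only in rows, so rows that do not move let the fingers close. It gives the time, the measured TCP pose, the force, the opening and the grip force at its end, in the units of the state.
- read_state(): the state, without advancing time (a new reading comes with each control period).
- read_camera(name): name is "scene" or "top" or "wrist"; returns the picture (420x560x3 uint8, red, green, blue); there is no depth.
- calibration(name): a dict with "camera_matrix" (3x3 intrinsics, pixels), "rvec" (rotation vector, rad) and "tvec" (3), from world to camera coordinates, as OpenCV has them. Camera axes: x right, y down, z forward; pixel columns grow to the right and rows downward; lengths in m; the calibration is good to about 2 mm. A picture is of the moment at which its call begins: read the wrist's pose just before it. calibration takes no time and is no camera call; for the wrist camera it gives the pose at the moment of the call.
- finish_job(): hands the job in; it is judged then, once.
The state is a dict: "time": time; "q": joint angles; "joint_vel": joint speeds; "joint_torque": joint torques, N m; "tool_pos": TCP position; "tcp_rot": TCP orientation; "wrist_force": force on the tool from outside, world axes, zero at the start; "torque": the same for the moment, N m; "width": opening from 0.0 (shut) to 1.0 (fully open); "grip_force": force on a finger pad.
Only numpy, scipy, OpenCV 4.12 (cv2) and the standard library are available. Lean on these libraries where they do the work, as an engineer would, in place of code of your own. Each camera call takes 0.05 s, during which the arm holds its last target. There are 200 camera calls.

## Working session

There is one attempt and no reset: what is moved stays moved. The work goes in short steps, Python scripts to look and compute and a tool call to move; the robot and the scene stay as the last step left them, time stands still between calls to the robot, and variables do not carry over. Pictures are saved under pics/ and viewed, at most 10 in all, crops included, and the job is handed in when it is done.

Besides the shell and the picture viewer there is one more tool, called by a JSON object that holds its "fn" and its "kwargs", one argument or row to a line. move_arm: Moves the arm, as the interface text tells. Its arguments: {"type":"object","properties":{"series":{"type":"array"},"grip_force":{"type":"number"}},"required":["series"]}

```bash
ls; mkdir -p pics
python3 - <<'E'
from workcell import *
import cv2,numpy as np
s=read_state();print(s)
for n in ("top","scene"):
    im=read_camera(n);cv2.imwrite(f"pics/{n}0.png",im[:,:,::-1]);c=calibration(n);print(n,c)
E
```

```text
pics
{'time': 0.0, 'q': array([-1.25889237e+00,  2.64788459e-01,  1.60541131e+00, -3.10513395e-05,
        1.27369588e+00, -3.68832828e-02]), 'joint_vel': array([ 0.00113104, -0.00096926, -0.00110098,  0.00116388, -0.000458  ,
        0.00018682]), 'joint_torque': array([ 7.55123365e-04, -5.15111697e+01, -3.67314255e+01, -2.98243012e-04,
        1.27891821e-02, -4.13206476e-05]), 'tool_pos': array([ 0.23046163, -0.63366041,  0.23791807]), 'tcp_rot': array([-3.09169560e+00, -5.44719815e-01,  5.41670631e-04]), 'wrist_force': array([-0.38506323, -0.22795806,  0.27603397]), 'torque': array([-0.05210675,  0.01438921,  0.04305353]), 'grip_force': 0.0, 'width': 1.0016874852378204}
top {'camera_matrix': array([[475.37801533,   0.        , 286.04946226],
       [  0.        , 475.37801533, 209.0286184 ],
       [  0.        ,   0.        ,   1.        ]]), 'rvec': array([ 2.12286038, -2.17473343,  0.11809522]), 'tvec': array([0.21867552, 0.54283031, 1.21289178])}
scene {'camera_matrix': array([[498.53337027,   0.        , 270.36888107],
       [  0.        , 498.53337027, 201.99772248],
       [  0.        ,   0.        ,   1.        ]]), 'rvec': array([ 0.98131019, -2.3995832 ,  1.11582344]), 'tvec': array([0.53934678, 0.22970629, 1.12489077])}
```

View pics/top0.png

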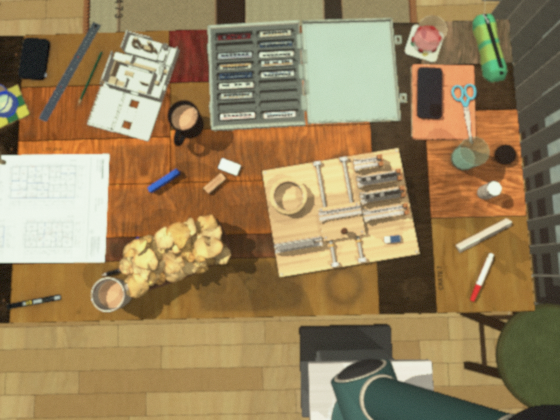

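View pics/scene0.png

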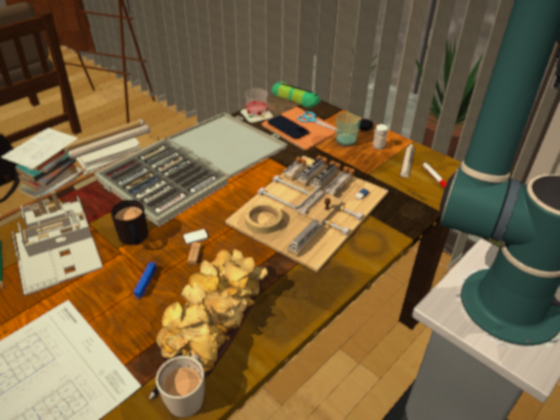

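The top view shows the yard board, with corners at about (263,170), (400,149), (419,253) and (283,276). The arriving coach is near (299,245), the knob near (345,231) and the roads at upper right. Next I'll enlarge this area.

Run:
```python
import cv2
im=cv2.imread("pics/top0.png")[145:280,255:425]
cv2.imwrite("pics/crop0.png",cv2.resize(im,None,fx=4.4,fy=4.4,interpolation=cv2.INTER_CUBIC))
```

```text
(no output)
```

View pics/crop0.png

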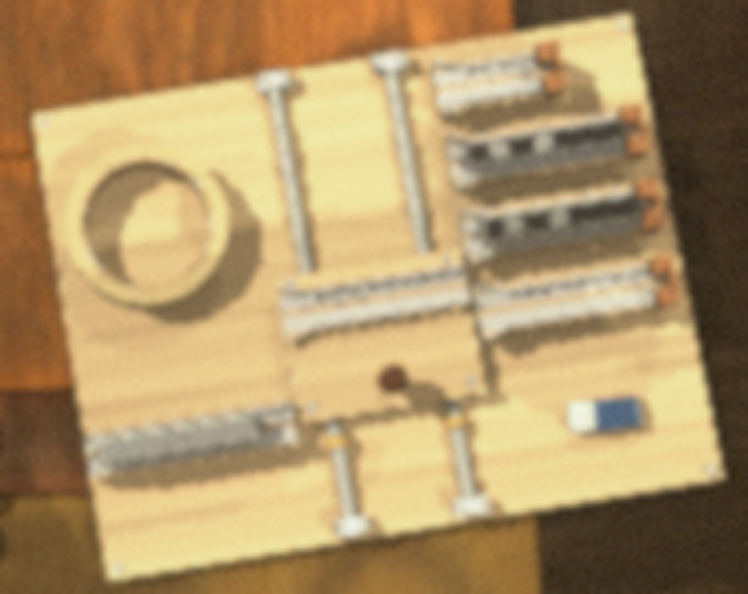

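The crop shows the arrival line with the grey coach at lower left (crop 190,440) and the deck near the first road, with its knob at (393,378).

The candidate empty roads, with pixels in the original picture:
- **Far road, about (366,163):** visibly shorter.
- **Near road, about (385,212):** full length.

The two roads between them hold dark coaches. The near road (x=-0.036, deck 0.046) fits. Next I'll find the board pose.

```bash
cat > h.py <<'E'
from workcell import *
import cv2,numpy as np
from scipy.spatial.transform import Rotation as R
def ray(c,px,z):
    """pixels (n,2) onto plane of height z, world"""
    Rm=cv2.Rodrigues(c["rvec"])[0];o=-Rm.T@c["tvec"]
    d=np.c_[np.reshape(px,(-1,2)),np.ones(len(np.reshape(px,(-1,2))))]@np.linalg.inv(c["camera_matrix"]).T@Rm
    return o+d*((z-o[2])/d[:,2])[:,None]
def fit(model,pts):
    """2-D rigid: world = R(th) model + t"""
    m0,p0=model.mean(0),pts.mean(0);H=(model-m0).T@(pts-p0)
    th=np.arctan2(H[0,1]-H[1,0],H[0,0]+H[1,1]);c,s=np.cos(th),np.sin(th);M=np.array([[c,-s],[s,c]])
    t=p0-M@m0;return th,t,np.linalg.norm(model@M.T+t-pts,axis=1)
def snap(n,f):
    c=calibration(n);im=read_camera(n);cv2.imwrite("pics/"+f,im[:,:,::-1]);return c,im
E
python3 - <<'E'
from h import *
c=calibration("top")
k=np.array([[32,115],[628,12],[726,478],[110,580]])/4.4+[255,145]
p=ray(c,k,0.012);print(p.round(4))
B=np.array([[.145,.184],[.145,-.191],[-.145,-.191],[-.145,.184]])
th,t,r=fit(B,p[:,:2]);print(np.degrees(th),t,r)
M=np.array([[np.cos(th),-np.sin(th)],[np.sin(th),np.cos(th)]])
def inb(px,z): return ((ray(c,np.array(px)/4.4+[255,145],z)[:,:2]-t)@M).round(4)
print("knob",inb([[393,376]],.062),"mouths/stops",inb([[482,303],[655,283],[440,85],[540,65],[90,455],[295,425],[285,307],[468,283]],.03))
cw=calibration("wrist");Rm=cv2.Rodrigues(cw["rvec"])[0];s=read_state();T=R.from_rotvec(s["tcp_rot"]).as_matrix()
print("cam in tool",T.T@(-Rm.T@cw["tvec"]-s["tool_pos"]),"\nRcam in tool",T.T@Rm.T,cw["camera_matrix"],"\ntool axes\n",T)
print("deckmid0 w",M@[-.082,0]+t,"knob0",M@[-.132,0]+t)
E
```

```text
[[ 0.656   0.2679  0.012 ]
 [ 0.7108 -0.1007  0.012 ]
 [ 0.4237 -0.1442  0.012 ]
 [ 0.3716  0.2259  0.012 ]]
8.3307777531476 [0.54003578 0.06568033] [0.00122324 0.00161019 0.00056564 0.00191762]
knob [[-0.0548 -0.    ]] mouths/stops [[-0.0188 -0.0641]
 [-0.0245 -0.1679]
 [ 0.116  -0.0641]
 [ 0.1178 -0.1259]
 [-0.0687  0.1819]
 [-0.0717  0.0588]
 [-0.0012  0.0522]
 [-0.0056 -0.0581]]
cam in tool [ 0.06739625 -0.00044308 -0.13479442] 
Rcam in tool [[ 3.42434690e-04 -9.63326979e-01 -2.68330046e-01]
 [ 9.99999360e-01  6.19107329e-04 -9.46477391e-04]
 [ 1.07789230e-03 -2.68329550e-01  9.63326575e-01]] [[354.04212579   0.         282.81682323]
 [  0.         354.04212579 208.25323325]
 [  0.           0.           1.        ]] 
tool axes
 [[ 9.39813377e-01  3.41687568e-01 -6.49519205e-04]
 [ 3.41688179e-01 -9.39811304e-01  1.97515699e-03]
 [ 6.44610979e-05 -2.07821200e-03 -9.99997838e-01]]
deckmid0 w [0.45890104 0.05379954] knob0 [0.40942863 0.04655515]
```

```bash
cat >> h.py <<'E'
TH=np.radians(8.33);BT=np.array([0.54003578,0.06568033])
BM=lambda: np.array([[np.cos(TH),-np.sin(TH)],[np.sin(TH),np.cos(TH)]])
def tob(p): return np.c_[(np.atleast_2d(p)[:,:2]-BT)@BM(),np.atleast_2d(p)[:,2]]
def plan(bx,by,z,n):
    """rows of tool shifts (cm)/turns (deg) to board pose, tool x=+board y, pointing down, n equal rows"""
    s=read_state();p=s["tool_pos"];r=R.from_rotvec(s["tcp_rot"])
    g=np.r_[BM()@[bx,by]+BT,z];a=TH+np.pi/2
    rg=R.from_matrix(np.c_[[np.cos(a),np.sin(a),0],[np.sin(a),-np.cos(a),0],[0,0,-1]])
    v=(r.inv()*rg).as_rotvec();out=[]
    for i in range(n):
        out.append(np.r_[r.inv().apply((g-p)/n)*100,np.degrees(v/n)]);r=r*R.from_rotvec(v/n)
    return np.array(out).round(2)
def st():
    s=read_state();r=R.from_rotvec(s["tcp_rot"]).as_matrix();b=tob(s["tool_pos"])[0]
    print("t",round(s["time"],2),"board mm",(b*1e3).round(1),"yaw err",np.degrees(np.arctan2(r[1,0],r[0,0])-TH-np.pi/2).round(2),"w",round(s["width"],3),"F",s["wrist_force"].round(1))
E
python3 -c "
from h import *
st();print(plan(-.12,.03,.22,13))"
```

```text
t 0.1 board mm [-407.6 -647.2  238.1] yaw err -78.35 w 1.0 F [-0.8 -1.  -0.3]
[[ 3.22 -4.65  0.15 -0.01 -0.01 -6.03]
 [ 3.69 -4.29  0.15 -0.01 -0.01 -6.03]
 [ 4.12 -3.88  0.15 -0.01 -0.01 -6.03]
 [ 4.5  -3.43  0.15 -0.01 -0.01 -6.03]
 [ 4.84 -2.93  0.14 -0.01 -0.01 -6.03]
 [ 5.12 -2.41  0.14 -0.01 -0.01 -6.03]
 [ 5.35 -1.86  0.14 -0.01 -0.01 -6.03]
 [ 5.51 -1.29  0.14 -0.01 -0.01 -6.03]
 [ 5.62 -0.7   0.14 -0.01 -0.01 -6.03]
 [ 5.66 -0.11  0.14 -0.01 -0.01 -6.03]
 [ 5.64  0.49  0.14 -0.01 -0.01 -6.03]
 [ 5.56  1.08  0.14 -0.01 -0.01 -6.03]
 [ 5.41  1.65  0.14 -0.01 -0.01 -6.03]]
```

{"fn": "move_arm", "kwargs": {
  "series": [3,3.22,-4.65,0.15,0,0,-6,3,3.69,-4.29,0.15,0,0,-6,3,4.12,-3.88,0.15,0,0,-6,3,4.5,-3.43,0.15,0,0,-6,3,4.84,-2.93,0.15,0,0,-6]
}}

```text
time: 0.72
tool_pos: [0.3026, -0.3587, 0.2312]
tcp_rot: [-2.845, -1.331, -0.0]
wrist_force: [0.5, 0.3, 0.1]
width: 0.351
grip_force: 0.0
```

{"fn": "move_arm", "kwargs": {
  "series": [3,5.12,-2.41,0.14,0,0,-6,3,5.35,-1.86,0.14,0,0,-6,3,5.51,-1.29,0.14,0,0,-6,3,5.62,-0.7,0.14,0,0,-6,3,5.66,-0.1,0.14,0,0,-6]
}}

```text
time: 1.35
tool_pos: [0.3752, -0.0854, 0.2246]
tcp_rot: [2.404, 2.022, 0.0]
wrist_force: [0.5, 0.4, 0.1]
width: 0.348
grip_force: 0.0
```

{"fn": "move_arm", "kwargs": {
  "series": [3,5.64,0.5,0.14,0,0,-6,3,5.56,1.1,0.14,0,0,-6,3,5.41,1.65,0.14,0,0,-6,3,0,0,0,0,0,0]
}}

```text
time: 1.85
tool_pos: [0.4196, 0.0802, 0.2202]
tcp_rot: [-2.053, -2.377, -0.0]
wrist_force: [0.7, -0.5, -0.3]
width: 0.355
grip_force: 0.0
```

```bash
python3 -c "
from h import *
st();c,im=snap('wrist','w1.png');np.savez('w1.npz',**c)
cv2.imwrite('pics/w1b.png',cv2.resize(im[:,:,::-1],(784,588),interpolation=cv2.INTER_CUBIC))"
```

```text
t 1.85 board mm [-117.1   31.8  220.2] yaw err 0.04 w 0.355 F [ 0.7 -0.5 -0.3]
```

View pics/w1b.png

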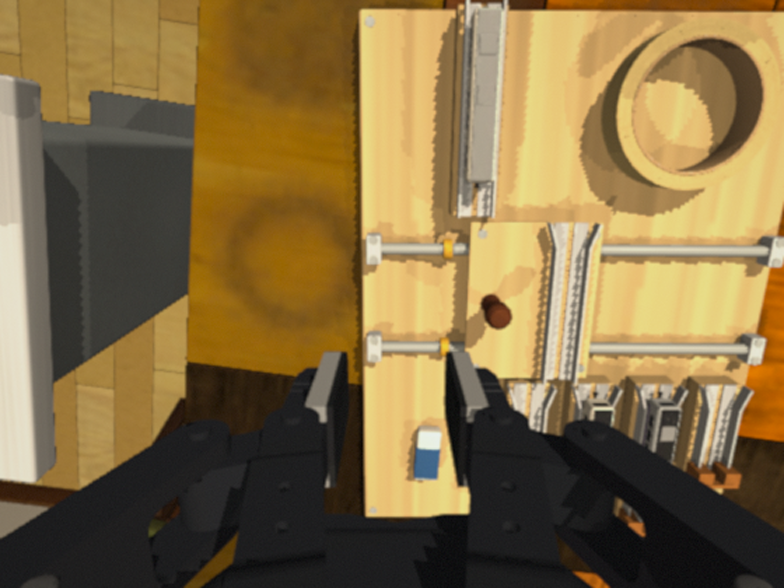

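The wrist view, shown at 1.4x scale, confirms the layout. The coach is on the line from (487,5) to (480,185), and the line ends near (478,215). The knob top is at (498,316), and the deck track runs from (575,228) to (563,378). The roads are at bottom right: the first is empty, the second and third are occupied, and the far one is empty and short.

```bash
python3 -c "
from h import *
c=dict(np.load('w1.npz'))
f=lambda n,p,z:print(n,(tob(ray(c,np.array(p)/1.4,z))[:,:2]*1e3).round(1).tolist())
f('board corners',[[361,10],[363,515]],.012)
f('knob top',[[498,316]],.062)
f('deck flange edges',[[548,225],[601,225],[545,380],[583,380]],.039)
f('line end flanges',[[458,216],[495,216]],.039)
f('line far',[[464,3],[507,3]],.039)
f('coach top corners',[[473,6],[501,6],[470,183],[493,183]],.052)
f('road mouths mid (2,3,4)',[[597,388],[655,388],[718,388]],.039)
f('stop4',[[712,467]],.047)
f('ring',[[618,100],[770,100]],.04)
"
```

```text
board corners [[-139.8, 186.4], [-144.8, -185.1]]
knob top [[-54.4, 3.2]]
deck flange edges [[-21.0, 56.7], [12.8, 56.8], [-14.1, -51.2], [12.3, -51.1]]
line end flanges [[-78.6, 62.4], [-55.1, 62.4]]
line far [[-79.3, 183.2], [-54.8, 183.2]]
coach top corners [[-75.9, 178.3], [-60.6, 178.3], [-73.7, 83.6], [-59.9, 83.6]]
road mouths mid (2,3,4) [[22.7, -57.2], [63.2, -57.2], [107.3, -57.1]]
stop4 [[108.1, -115.0]]
ring [[14.2, 131.4], [104.7, 131.5]]
```

```bash
cat >> h.py <<'E'
BT=BT+BM()@[.0145,.0025]   # origin from line/knob/deck: line at x=-.082, deck middle y=0
E
python3 -c "
from h import *
st();print(plan(-.0689,.0007,.10,2)*2)"
```

```text
t 1.9 board mm [-132.3   27.5  220.1] yaw err -0.11 w 0.356 F [ 1.  -0.6  0.4]
[[-2.66  6.36 12.   -0.08  0.02 -0.1 ]
 [-2.68  6.34 12.   -0.08  0.02 -0.1 ]]
```

{"fn": "move_arm", "kwargs": {
  "series": [3,-1.3,3.1,3,0,0,0,3,-1.3,3.2,3,0,0,0,3,0,0,4,0,0,0,3,0,0,2,0,0,0,3,0,0,0,0,0,0],
  "grip_force": 30
}}

```text
time: 2.52
tool_pos: [0.4832, 0.058, 0.0984]
tcp_rot: [-2.062, -2.365, 0.007]
wrist_force: [-1.3, -0.3, 0.3]
width: 0.353
grip_force: 0.0
```

```bash
python3 -c "
from h import *
st();c,im=snap('wrist','w2.png')
cv2.imwrite('pics/w2b.png',cv2.resize(im[120:420,100:480,::-1],(760,600),interpolation=cv2.INTER_CUBIC))"
```

```text
t 2.52 board mm [-71.8  -1.8  98.4] yaw err -0.5 w 0.353 F [-1.3 -0.3  0.3]
```

View pics/w2b.png

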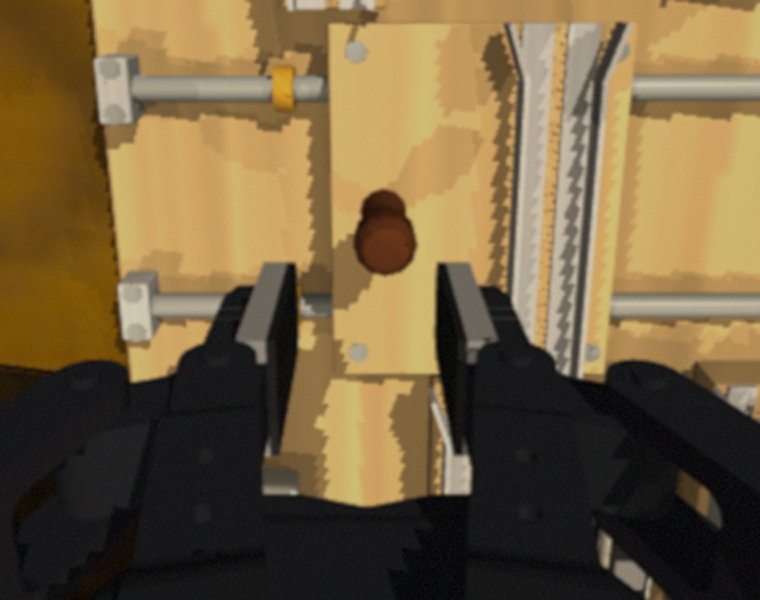

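The close view shows the knob top at crop (385,243), between the pads at columns 295 and 440.

```bash
python3 -c "
from h import *
c=calibration('wrist');st();print((tob(ray(c,np.array([[292.5,241.5]]),.062))*1e3).round(1), (tob(ray(c,np.array([[100+345/2,122],[100+525/2,180],[100+598/2,180]]),.039))*1e3).round(1))"
```

```text
t 2.58 board mm [-70.3  -1.7 100. ] yaw err -0.48 w 0.352 F [-0.2 -0.1 -0. ]
[[-66.1   0.7  62. ]] [[-76.2  60.4  39. ]
 [-26.3  28.4  39. ]
 [ -5.8  28.2  39. ]]
```

{"fn": "move_arm", "kwargs": {
  "series": [3,0.2,0.4,2.8,0,0,0,3,0,0,3,0,0,0,3,0,0,0,0,0,0,1.5,0,0,0,0,0,0,1.5,0,0,0,0,0,0],
  "grip_force": 25
}}

```text
time: 3.2
tool_pos: [0.4901, 0.0621, 0.044]
tcp_rot: [2.06, 2.369, 0.002]
wrist_force: [-2.2, -2.3, 0.0]
width: 0.18
grip_force: 23.8
```

{"fn": "move_arm", "kwargs": {
  "series": [1.5,0,0,0,0,0,0,1.5,0,0,0,0,0,0]
}}

```text
time: 3.45
tool_pos: [0.4905, 0.0621, 0.0439]
tcp_rot: [2.06, 2.369, 0.002]
wrist_force: [-1.8, -2.9, 4.0]
width: 0.179
grip_force: 24.2
```

```bash
python3 -c "
from h import *
st()"
```

```text
t 3.45 board mm [-64.    1.2  43.9] yaw err -0.33 w 0.179 F [-1.8 -2.9  4. ]
```

{"fn": "move_arm", "kwargs": {
  "series": [1.5,0,-1,0,0,0,0,1.5,0,-1.3,0,0,0,0,1.5,0,-1.3,0,0,0,0,1.5,0,-1.2,0,0,0,0,1.5,0,-0.7,0,0,0,0]
}}

```text
time: 4.08
tool_pos: [0.4355, 0.0545, 0.0439]
tcp_rot: [2.059, 2.369, 0.003]
wrist_force: [2.0, -2.6, 6.7]
width: 0.18
grip_force: 24.4
```

{"fn": "move_arm", "kwargs": {
  "series": [1.5,0,-0.3,0,0,0,0,1.5,0,-0.2,0,0,0,0,1.5,0,0,0,0,0,0]
}}

```text
time: 4.45
tool_pos: [0.4306, 0.0538, 0.0438]
tcp_rot: [2.059, 2.369, 0.003]
wrist_force: [0.8, -3.8, 8.5]
width: 0.179
grip_force: 24.5
```

```bash
python3 -c "
from h import *
st()"
```

```text
t 4.45 board mm [-124.5    1.6   43.8] yaw err -0.32 w 0.179 F [ 0.8 -3.8  8.5]
```

{"fn": "move_arm", "kwargs": {
  "series": [1.5,0,-0.2,0,0,0,0,1.5,0,-0.2,0,0,0,0,1.5,0,0,0,0,0,0]
}}

```text
time: 4.82
tool_pos: [0.4268, 0.0532, 0.0439]
tcp_rot: [2.059, 2.369, 0.003]
wrist_force: [0.3, -4.2, 9.2]
width: 0.183
grip_force: 24.5
```

{"fn": "move_arm", "kwargs": {
  "series": [1.5,0,-0.2,0,0,0,0,1.5,0,0,0,0,0,0]
}}

```text
time: 5.08
tool_pos: [0.4248, 0.053, 0.0438]
tcp_rot: [2.059, 2.369, 0.003]
wrist_force: [1.4, -3.8, 7.8]
width: 0.177
grip_force: 24.5
```

{"fn": "move_arm", "kwargs": {
  "series": [1.5,0,-0.2,0,0,0,0,1.5,0,0,0,0,0,0]
}}

```text
time: 5.32
tool_pos: [0.4237, 0.0528, 0.0439]
tcp_rot: [2.059, 2.368, 0.005]
wrist_force: [3.3, -3.0, 5.0]
width: 0.185
grip_force: 24.3
```

{"fn": "move_arm", "kwargs": {
  "series": [1.5,0,-0.2,0,0,0,0,1.5,0,0,0,0,0,0]
}}

```text
time: 5.58
tool_pos: [0.4236, 0.0528, 0.044]
tcp_rot: [2.057, 2.366, 0.01]
wrist_force: [8.9, -3.3, -1.8]
width: 0.179
grip_force: 24.1
```

{"fn": "move_arm", "kwargs": {
  "series": [1.5,0,-0.2,0,0,0,0,1.5,0,0,0,0,0,0]
}}

```text
time: 5.82
tool_pos: [0.4236, 0.0527, 0.0441]
tcp_rot: [2.055, 2.363, 0.015]
wrist_force: [15.8, -1.1, -10.2]
width: 0.18
grip_force: 24.0
```

```bash
python3 -c "
from h import *
st()"
```

```text
t 5.83 board mm [-131.6    1.6   44.1] yaw err -0.35 w 0.18 F [ 15.8  -1.1 -10.2]
```

{"fn": "move_arm", "kwargs": {
  "series": [1.5,0,0.35,0,0,0,0,3,0,0,0,0,0,0,3,0,0,0,0,0,0,3,0,0,-3,0,0,0,3,0,0,-4,0,0,0]
}}

```text
time: 6.45
tool_pos: [0.4186, 0.0529, 0.1113]
tcp_rot: [-2.059, -2.367, 0.006]
wrist_force: [-0.2, 0.2, 0.0]
width: 0.345
grip_force: 0.0
```

{"fn": "move_arm", "kwargs": {
  "series": [3,5,1.5,-2,0,0,0,0,5,1.5,0,0,0,0,0,5,1,0,0,0,0,0,5.3,1,0,0,0,0,0,0,0,0,0,0,0]
}}

```text
time: 7.08
tool_pos: [0.4416, 0.2637, 0.132]
tcp_rot: [-2.055, -2.374, 0.001]
wrist_force: [-0.6, 0.3, -0.5]
width: 0.002
grip_force: 0.0
```

```bash
python3 -c "
from h import *
st();print(plan(-.082,.205,.051,1));c,im=snap('wrist','w3.png');np.savez('w3.npz',**c)
c,im=snap('top','t3.png')
cv2.imwrite('pics/w3b.png',cv2.imread('pics/w3.png'))"
```

```text
t 7.08 board mm [-83.2 207.7 132. ] yaw err -0.09 w 0.002 F [-0.6  0.3 -0.5]
[[-0.28  0.13  8.1  -0.07 -0.04 -0.09]]
```

View pics/w3b.png

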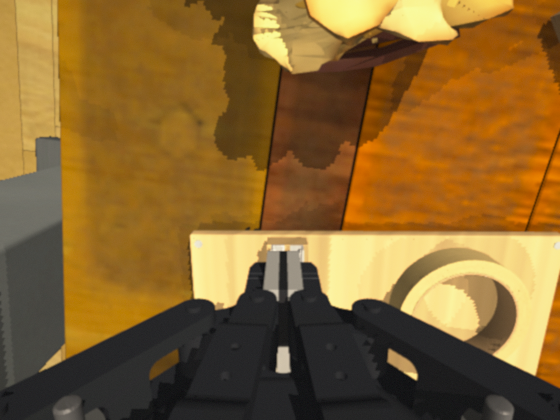

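{"fn": "move_arm", "kwargs": {
  "series": [0,-0.1,0.1,5,0,0,0,0,0,0,3.1,0,0,0,0,0,0,0,0,0,0,0,-1,0,0,0,0,0,-1,0,0,0,0]
}}

```text
invalid input at $.series: expected a multiple of 7 numbers
```

{"fn": "move_arm", "kwargs": {
  "series": [0,-0.8,0,0,0,0,0,0,-0.8,0,0,0,0,0,-0.8,0,0,0,0,0,-0.8,0,0,0,0,0,-0.8,0,0,0,0]
}}

```text
invalid input at $.series: expected a multiple of 7 numbers
```

```bash
python3 -c "
from h import *
st()"
```

```text
t 7.17 board mm [-83.9 204.8 131.6] yaw err -0.24 w 0.002 F [ 0.6 -0.3  0.7]
```

{"fn": "move_arm", "kwargs": {
  "series": [0,0,0.1,5,0,0,0,0,0,0,3.1,0,0,0,0,0,0,0,0,0,0,0,-1,0,0,0,0,0,0,-1,0,0,0,0,0]
}}

```text
time: 7.8
tool_pos: [0.448, 0.2407, 0.0534]
tcp_rot: [2.061, 2.369, 0.004]
wrist_force: [0.5, -0.1, 0.1]
width: 0.005
grip_force: 0.1
```

{"fn": "move_arm", "kwargs": {
  "series": [0,-0.8,0,0,0,0,0,0,-0.8,0,0,0,0,0,0,-0.8,0,0,0,0,0,0,-0.8,0,0,0,0,0,0,-0.8,0,0,0,0,0]
}}

```text
time: 8.43
tool_pos: [0.4521, 0.201, 0.0515]
tcp_rot: [-2.061, -2.371, 0.0]
wrist_force: [-0.3, 0.9, 1.3]
width: 0.005
grip_force: 0.3
```

```bash
python3 -c "
from h import *
st()"
```

```text
t 8.43 board mm [-81.9 144.2  51.5] yaw err -0.34 w 0.005 F [-0.3  0.9  1.3]
```

{"fn": "move_arm", "kwargs": {
  "series": [0,-0.9,0,0,0,0,0,0,-0.9,0,0,0,0,0,0,-0.9,0,0,0,0,0,0,-0.9,0,0,0,0,0,0,-0.9,0,0,0,0,0]
}}

```text
time: 9.05
tool_pos: [0.4583, 0.1563, 0.0515]
tcp_rot: [-2.061, -2.371, 0.0]
wrist_force: [1.4, -0.2, -0.5]
width: 0.0
grip_force: 0.2
```

{"fn": "move_arm", "kwargs": {
  "series": [0,-0.8,0,0,0,0,0,0,-0.8,0,0,0,0,0,0,-0.6,0,0,0,0,0,0,-0.4,0,0,0,0,0,0,-0.3,0,0,0,0,0]
}}

```text
time: 9.68
tool_pos: [0.4624, 0.1281, 0.0516]
tcp_rot: [-2.061, -2.371, -0.0]
wrist_force: [-0.4, 1.0, -0.9]
width: -0.004
grip_force: 0.1
```

```bash
python3 -c "
from h import *
st();c,im=snap('top','t4.png')
cv2.imwrite('pics/t4b.png',cv2.resize(im[145:280,255:425,::-1],None,fx=4.4,fy=4.4,interpolation=cv2.INTER_CUBIC))"
```

```text
t 9.68 board mm [-82.3  70.5  51.6] yaw err -0.35 w -0.004 F [-0.4  1.  -0.9]
```

View pics/t4b.png

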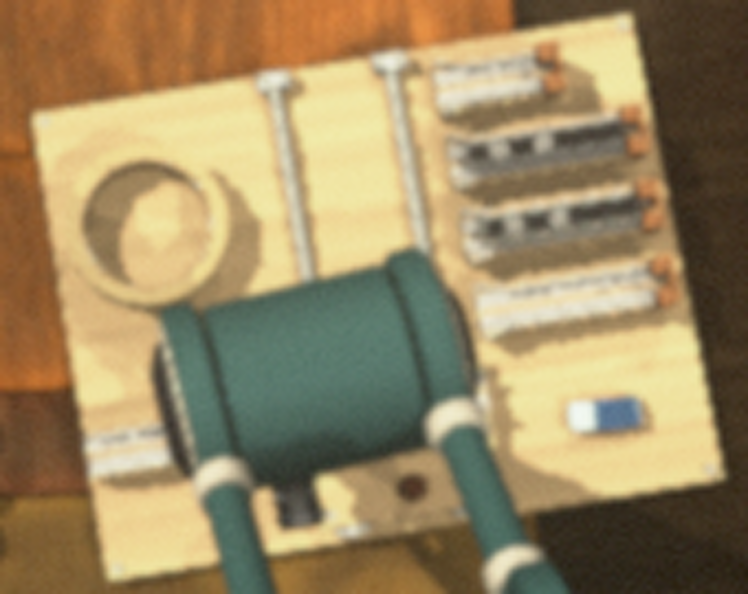

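The line is now empty and the coach is largely on the deck, under the arm. I'll push it the last 10 mm, then look from the wrist.

{"fn": "move_arm", "kwargs": {
  "series": [0,-0.3,0,0,0,0,0,0,-0.3,0,0,0,0,0,0,-0.3,0,0,0,0,0,0,-0.1,0,0,0,0,0,0,0,0,0,0,0,0]
}}

```text
time: 10.35
tool_pos: [0.4638, 0.1182, 0.0516]
tcp_rot: [2.062, 2.371, -0.0]
wrist_force: [0.2, -0.2, -0.5]
width: -0.002
grip_force: 0.0
```

```bash
python3 -c "
from h import *
st()"
```

```text
t 10.35 board mm [-82.4  60.6  51.6] yaw err -0.35 w -0.002 F [ 0.2 -0.2 -0.5]
```

{"fn": "move_arm", "kwargs": {
  "series": [0,0.5,0,0,0,0,0,3,0,-1.5,-4,0,0,0,3,-1,-2,-5,0,0,0,3,-1.5,-1.5,-5,0,0,0,3,0,0,0,0,0,0]
}}

```text
time: 10.98
tool_pos: [0.4197, 0.0918, 0.1964]
tcp_rot: [2.058, 2.365, 0.012]
wrist_force: [0.5, -0.4, -0.5]
width: 0.35
grip_force: 0.0
```

```bash
python3 -c "
from h import *
st();c,im=snap('wrist','w5.png');np.savez('w5.npz',**c)
cv2.imwrite('pics/w5b.png',cv2.resize(im[60:300,200:460,::-1],None,fx=2.5,fy=2.5,interpolation=cv2.INTER_CUBIC))"
```

```text
t 10.97 board mm [-129.8   40.8  196.4] yaw err -0.38 w 0.35 F [ 0.5 -0.4 -0.5]
```

View pics/w5b.png

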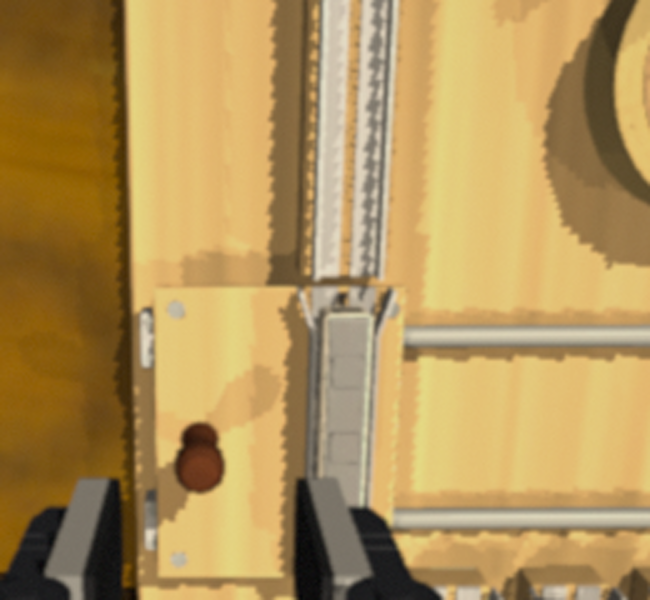

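The deck is in line with the arrival line. The coach's rear body edge is at crop (348,313), just inside the deck end at row 287, and the knob top is at (200,467).

```bash
python3 -c "
from h import *
c=dict(np.load('w5.npz'))
f=lambda n,p,z:print(n,(tob(ray(c,np.array(p)/2.5+[200,60],z))[:,:2]*1e3).round(1).tolist())
f('coach rear',[[348,313]],.052);f('deck edges',[[230,287],[225,577]],.028);f('flange end deck',[[303,292],[397,292]],.039)
f('line end',[[316,277],[380,277]],.039);f('coupler',[[342,293]],.036);f('knob',[[200,467]],.062);st()"
```

```text
coach rear [[-83.6, 50.4]]
deck edges [[-120.8, 54.9], [-122.7, -56.6]]
flange end deck [[-96.8, 55.0], [-65.2, 54.7]]
line end [[-92.5, 60.0], [-71.2, 59.8]]
coupler [[-83.2, 54.0]]
knob [[-131.7, 1.8]]
t 11.03 board mm [-131.    41.   193.9] yaw err -0.38 w 0.347 F [ 0.7  0.1 -0. ]
```

{"fn": "move_arm", "kwargs": {
  "series": [0,1.5,2.4,4,0,0,0,0,1.4,2.4,5,0,0,0,0,0,0,3,0,0,0,0,0,0,2,0,0,0,0,-0.5,0,0.1,0,0,0]
}}

```text
time: 11.65
tool_pos: [0.459, 0.1224, 0.0475]
tcp_rot: [-2.058, -2.369, 0.007]
wrist_force: [0.7, -0.3, 0.4]
width: 0.001
grip_force: 0.0
```

```bash
python3 -c "
from h import *
st()"
```

```text
t 11.65 board mm [-86.5  65.4  47.5] yaw err -0.3 w 0.001 F [ 0.7 -0.3  0.4]
```

{"fn": "move_arm", "kwargs": {
  "series": [0,0,0.4,-0.4,0,0,0,0,-0.3,0,0,0,0,0,0,-0.3,0,0,0,0,0,0,-0.2,0,0,0,0,0,0,0,0,0,0,0,0]
}}

```text
time: 12.28
tool_pos: [0.4663, 0.1144, 0.0547]
tcp_rot: [2.062, 2.37, 0.0]
wrist_force: [-0.4, -0.2, 0.0]
width: 0.0
grip_force: 0.0
```

```bash
python3 -c "
from h import *
st()"
```

```text
t 12.28 board mm [-80.4  56.4  54.7] yaw err -0.36 w 0.0 F [-0.4 -0.2  0. ]
```

{"fn": "move_arm", "kwargs": {
  "series": [0,0.5,0,0,0,0,0,3,0,-1,-4,0,0,0,3,-1.2,-2,-5,0,0,0,3,-1.2,-2,-5,0,0,0,3,0,0,0,0,0,0]
}}

```text
time: 12.9
tool_pos: [0.4217, 0.0891, 0.1994]
tcp_rot: [2.058, 2.365, 0.011]
wrist_force: [0.3, -0.0, -1.2]
width: 0.352
grip_force: 0.0
```

```bash
python3 -c "
from h import *
st();c,im=snap('wrist','w6.png');np.savez('w6.npz',**c)
px,_=cv2.projectPoints(np.array([np.r_[BM()@[-.083,y]+BT,.052] for y in np.arange(.03,.056,.001)]),c['rvec'],c['tvec'],c['camera_matrix'],None)
g=im.mean(2)
for y,p in zip(np.arange(30,56),px[:,0]): print(y,p.round(0),im[int(round(p[1])),int(round(p[0]))-2:int(round(p[0]))+3].mean(0).round(0))"
```

```text
t 12.9 board mm [-128.2   37.8  199.4] yaw err -0.38 w 0.352 F [ 0.3 -0.  -1.2]
30 [337. 205.] [167. 157. 139.]
31 [337. 204.] [166. 155. 138.]
32 [337. 203.] [163. 153. 135.]
33 [337. 202.] [162. 152. 134.]
34 [337. 200.] [168. 157. 139.]
35 [337. 199.] [168. 157. 139.]
36 [337. 198.] [168. 156. 139.]
37 [337. 197.] [167. 156. 139.]
38 [337. 196.] [169. 157. 140.]
39 [337. 195.] [168. 157. 139.]
40 [337. 193.] [169. 158. 140.]
41 [337. 192.] [169. 158. 140.]
42 [337. 191.] [170. 159. 141.]
43 [337. 190.] [170. 159. 140.]
44 [337. 189.] [169. 157. 139.]
45 [337. 187.] [194. 190. 160.]
46 [337. 186.] [206. 194. 161.]
47 [337. 185.] [147. 135. 112.]
48 [337. 184.] [100.  90.  76.]
49 [337. 183.] [146. 131. 107.]
50 [338. 181.] [185. 169. 144.]
51 [338. 180.] [185. 169. 145.]
52 [338. 179.] [178. 163. 142.]
53 [338. 178.] [176. 161. 139.]
54 [338. 176.] [187. 167. 138.]
55 [338. 175.] [184. 165. 136.]
```

{"fn": "move_arm", "kwargs": {
  "series": [3,-1.8,-0.2,4,0,0,0,3,-1.8,-0.2,5,0,0,0,3,0,0,0,0,0,0]
}}

```text
time: 13.32
tool_pos: [0.4151, 0.0521, 0.0992]
tcp_rot: [-2.057, -2.362, 0.014]
wrist_force: [0.1, 1.2, 0.4]
width: 0.351
grip_force: 0.0
```

```bash
python3 -c "
from h import *
st()"
```

```text
t 13.32 board mm [-140.1    2.1   99.2] yaw err -0.43 w 0.351 F [0.1 1.2 0.4]
```

{"fn": "move_arm", "kwargs": {
  "series": [3,0,0.7,1.5,0,0,0,3,0,0,0,0,0,0,3,0,0,0,0,0,0]
}}

```text
time: 13.7
tool_pos: [0.4285, 0.0542, 0.0906]
tcp_rot: [2.06, 2.371, 0.002]
wrist_force: [0.4, 0.4, 0.0]
width: 0.349
grip_force: 0.0
```

```bash
python3 -c "
from h import *
st();print(plan(-.1317,.0015,.044,1))"
```

```text
t 13.7 board mm [-126.5    2.3   90.6] yaw err -0.31 w 0.349 F [0.4 0.4 0. ]
[[-0.08 -0.53  4.66  0.1   0.   -0.31]]
```

{"fn": "move_arm", "kwargs": {
  "series": [3,0,0,0,0,0,0]
}}

```text
time: 13.82
tool_pos: [0.4282, 0.054, 0.0906]
tcp_rot: [2.06, 2.37, 0.002]
wrist_force: [0.4, 0.2, -0.1]
width: 0.351
grip_force: 0.0
```

```bash
python3 -c "
from h import *
st();print(plan(-.1317,.0015,.044,1))"
```

```text
t 13.82 board mm [-126.8    2.1   90.6] yaw err -0.32 w 0.351 F [ 0.4  0.2 -0.1]
[[-0.07 -0.49  4.66  0.11  0.01 -0.32]]
```

{"fn": "move_arm", "kwargs": {
  "series": [3,0,-0.5,0.5,0,0,0,3,0,0,2,0,0,-0.3,3,0,0,2.1,0,0,0,3,0,0,0,0,0,0,3,0,0,0,0,0,0]
}}

```text
time: 14.45
tool_pos: [0.4226, 0.053, 0.0441]
tcp_rot: [2.055, 2.376, 0.001]
wrist_force: [-0.5, 0.7, -0.9]
width: 0.353
grip_force: 0.0
```

```bash
python3 -c "
from h import *
st()"
```

```text
t 14.45 board mm [-132.5    1.9   44.1] yaw err -0.05 w 0.353 F [-0.5  0.7 -0.9]
```

{"fn": "move_arm", "kwargs": {
  "series": [1.5,0,0,0,0,0,0,1.5,0,0,0,0,0,0,1.5,0,0,0,0,0,0]
}}

```text
time: 14.82
tool_pos: [0.4237, 0.0531, 0.0446]
tcp_rot: [2.054, 2.375, 0.003]
wrist_force: [1.8, 0.9, 3.3]
width: 0.182
grip_force: 23.8
```

```bash
python3 -c "
from h import *
st()"
```

```text
t 14.82 board mm [-131.4    1.9   44.6] yaw err -0.05 w 0.182 F [1.8 0.9 3.3]
```

{"fn": "move_arm", "kwargs": {
  "series": [1.5,0,0.6,0,0,0,0,1.5,0,1,0,0,0,0,1.5,0,1.2,0,0,0,0,1.5,0,1,0,0,0,0,1.5,0,0.6,0,0,0,0]
}}

```text
time: 15.45
tool_pos: [0.4669, 0.0592, 0.0446]
tcp_rot: [2.054, 2.376, 0.0]
wrist_force: [-2.2, -1.3, 8.5]
width: 0.185
grip_force: 24.1
```

{"fn": "move_arm", "kwargs": {
  "series": [1.5,0,0.1,0,0,0,0,1.5,0,0,0,0,0,0,1.5,0,0,0,0,0,0]
}}

```text
time: 15.82
tool_pos: [0.4679, 0.0593, 0.0446]
tcp_rot: [2.054, 2.375, 0.001]
wrist_force: [-0.7, -1.0, 5.8]
width: 0.179
grip_force: 24.0
```

```bash
python3 -c "
from h import *
st()"
```

```text
t 15.82 board mm [-86.8   1.7  44.6] yaw err -0.03 w 0.179 F [-0.7 -1.   5.8]
```

{"fn": "move_arm", "kwargs": {
  "series": [1.5,0,0.12,0,0,0,0,1.5,0,0,0,0,0,0,1.5,0,0,0,0,0,0]
}}

```text
time: 16.2
tool_pos: [0.4688, 0.0594, 0.0446]
tcp_rot: [2.054, 2.376, 0.001]
wrist_force: [-0.6, -0.3, 6.2]
width: 0.185
grip_force: 24.0
```

```bash
python3 -c "
from h import *
st()"
```

```text
t 16.2 board mm [-85.9   1.6  44.6] yaw err -0.03 w 0.185 F [-0.6 -0.3  6.2]
```

{"fn": "move_arm", "kwargs": {
  "series": [3,0,0,0,0,0,0,3,0,0,0,0,0,0,3,0,0,-4,0,0,0,3,1,-0.8,-6,0,0,0,3,2,-0.8,-5.5,0,0,0]
}}

```text
time: 16.82
tool_pos: [0.4473, 0.0868, 0.1997]
tcp_rot: [-2.056, -2.374, 0.001]
wrist_force: [0.8, 0.8, -0.1]
width: 0.351
grip_force: 0.0
```

{"fn": "move_arm", "kwargs": {
  "series": [3,0,0,0,0,0,0,3,0,0,0,0,0,0]
}}

```text
time: 17.08
tool_pos: [0.4475, 0.087, 0.1981]
tcp_rot: [-2.054, -2.376, 0.001]
wrist_force: [-0.1, -0.2, -1.4]
width: 0.352
grip_force: 0.0
```

```bash
python3 -c "
from h import *
st();c,im=snap('wrist','w7.png');np.savez('w7.npz',**c)
cv2.imwrite('pics/w7b.png',cv2.resize(im[150:390,260:520,::-1],None,fx=2.5,fy=2.5,interpolation=cv2.INTER_CUBIC))"
```

```text
t 17.07 board mm [-103.    32.   198.1] yaw err -0.02 w 0.352 F [-0.1 -0.2 -1.4]
```

View pics/w7b.png

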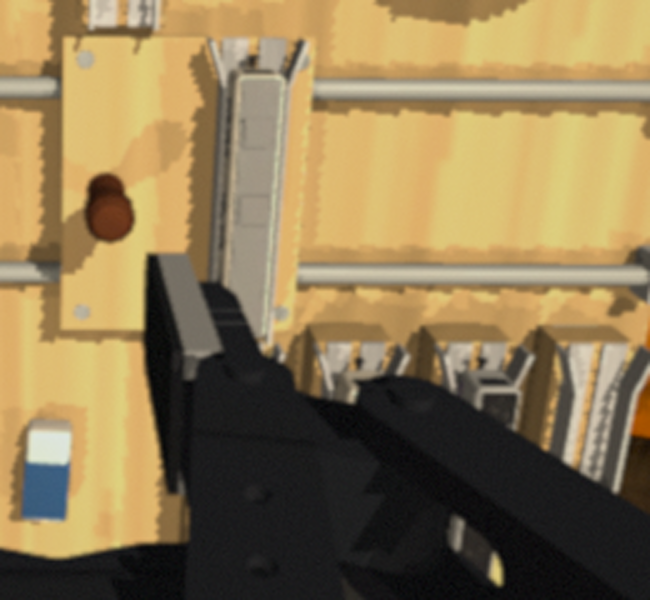

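The coach is on the deck with its rear edge at crop (259,74), and the knob top is at (110,214). Road 1 is hidden behind the finger. I'll check the alignment numerically against roads 2-4.

```bash
python3 -c "
from h import *
c=dict(np.load('w7.npz'))
f=lambda n,p,z:print(n,(tob(ray(c,np.array(p)/2.5+[260,150],z))[:,:2]*1e3).round(1).tolist())
f('knob',[[110,214]],.062);f('coach rear',[[259,74]],.052);f('deck flare',[[210,40],[306,40]],.039)
f('road2 mouth flare',[[315,340],[408,348]],.039);f('road3',[[435,343],[532,348]],.039);f('road4',[[552,345],[646,350]],.039)
f('line end flange',[[90,25],[158,25]],.039)"
```

```text
knob [[-86.6, 2.1]]
coach rear [[-38.7, 46.3]]
deck flare [[-52.8, 55.3], [-20.8, 55.3]]
road2 mouth flare [[-9.2, -55.3], [25.3, -58.5]]
road3 [[35.0, -56.5], [70.9, -58.5]]
road4 [[78.1, -57.3], [112.9, -59.3]]
line end flange [[-92.8, 60.3], [-70.3, 60.3]]
```

{"fn": "move_arm", "kwargs": {
  "series": [0,2.2,3.3,3,0,0,0,0,2.2,3.3,4,0,0,0,0,0,0,4,0,0,0,0,0,0,2.5,0,0,0,0,0,0,0,0,0,0]
}}

```text
time: 17.75
tool_pos: [0.5027, 0.1388, 0.0587]
tcp_rot: [-2.052, -2.371, 0.013]
wrist_force: [-0.0, 1.5, 0.9]
width: 0.003
grip_force: 0.0
```

```bash
python3 -c "
from h import *
st()"
```

```text
t 17.75 board mm [-40.9  75.2  58.7] yaw err -0.06 w 0.003 F [-0.   1.5  0.9]
```

{"fn": "move_arm", "kwargs": {
  "series": [0,0,0.2,0.5,0,0,0,0,0,0,0,0,0,0,0,-0.8,0,0,0,0,0,0,-0.6,0,0,0,0,0,0,-0.6,0,0,0,0,0]
}}

```text
time: 18.38
tool_pos: [0.5122, 0.12, 0.0591]
tcp_rot: [2.055, 2.375, 0.001]
wrist_force: [-0.4, -0.3, 0.7]
width: 0.003
grip_force: 0.0
```

```bash
python3 -c "
from h import *
st()"
```

```text
t 18.38 board mm [-34.2  55.3  59.1] yaw err -0.06 w 0.003 F [-0.4 -0.3  0.7]
```

{"fn": "move_arm", "kwargs": {
  "series": [0,1,-0.2,0,0,0,0,0,0,0,0.7,0,0,0,0,0,0,0,0,0,0,0,0,0,0,0,0,0]
}}

```text
time: 18.88
tool_pos: [0.5081, 0.1303, 0.0513]
tcp_rot: [-2.054, -2.376, 0.001]
wrist_force: [0.0, 0.3, 0.8]
width: 0.0
grip_force: 0.0
```

```bash
python3 -c "
from h import *
st()"
```

```text
t 18.88 board mm [-36.7  66.1  51.3] yaw err -0.02 w 0.0 F [0.  0.3 0.8]
```

{"fn": "move_arm", "kwargs": {
  "series": [0,-0.6,0,0,0,0,0,0,-0.6,0,0,0,0,0,0,-0.6,0,0,0,0,0,0,-0.6,0,0,0,0,0,0,-0.6,0,0,0,0,0]
}}

```text
time: 19.5
tool_pos: [0.5128, 0.1, 0.0517]
tcp_rot: [2.055, 2.376, 0.0]
wrist_force: [0.5, -0.0, -0.0]
width: 0.0
grip_force: 0.3
```

{"fn": "move_arm", "kwargs": {
  "series": [0,-0.6,0,0,0,0,0,0,-0.6,0,0,0,0,0,0,-0.6,0,0,0,0,0]
}}

```text
time: 19.88
tool_pos: [0.5154, 0.0823, 0.0516]
tcp_rot: [-2.055, -2.376, -0.0]
wrist_force: [0.7, -0.3, 0.2]
width: 0.001
grip_force: 0.4
```

```bash
python3 -c "
from h import *
st()"
```

```text
t 19.88 board mm [-36.5  17.5  51.6] yaw err -0.05 w 0.001 F [ 0.7 -0.3  0.2]
```

{"fn": "move_arm", "kwargs": {
  "series": [0,-0.8,0,0,0,0,0,0,-0.8,0,0,0,0,0,0,-0.8,0,0,0,0,0,0,-0.8,0,0,0,0,0,0,-0.8,0,0,0,0,0]
}}

```text
time: 20.5
tool_pos: [0.5211, 0.0425, 0.0516]
tcp_rot: [-2.055, -2.376, 0.0]
wrist_force: [-0.4, 0.3, 0.3]
width: -0.0
grip_force: 0.3
```

{"fn": "move_arm", "kwargs": {
  "series": [0,-0.8,0,0,0,0,0,0,-0.6,0,0,0,0,0,0,-0.4,0,0,0,0,0,0,-0.4,0,0,0,0,0]
}}

```text
time: 21.0
tool_pos: [0.5242, 0.0211, 0.0515]
tcp_rot: [-2.055, -2.376, 0.0]
wrist_force: [0.6, 0.6, 0.7]
width: 0.003
grip_force: 0.1
```

```bash
python3 -c "
from h import *
st()"
```

```text
t 21.0 board mm [-36.7 -44.3  51.5] yaw err -0.05 w 0.003 F [0.6 0.6 0.7]
```

Now small steps until it meets the stop.

{"fn": "move_arm", "kwargs": {
  "series": [0,-0.3,0,0,0,0,0,0,-0.3,0,0,0,0,0,0,-0.3,0,0,0,0,0,0,-0.2,0,0,0,0,0]
}}

```text
time: 21.5
tool_pos: [0.5259, 0.0103, 0.0516]
tcp_rot: [2.055, 2.376, 0.0]
wrist_force: [0.2, 0.2, 0.2]
width: 0.0
grip_force: 0.1
```

{"fn": "move_arm", "kwargs": {
  "series": [0,-0.2,0,0,0,0,0,0,-0.2,0,0,0,0,0,0,0,0,0,0,0,0]
}}

```text
time: 21.88
tool_pos: [0.5265, 0.0063, 0.0516]
tcp_rot: [2.055, 2.376, 0.0]
wrist_force: [0.4, -0.2, 0.1]
width: 0.002
grip_force: 0.0
```

```bash
python3 -c "
from h import *
st()"
```

```text
t 21.88 board mm [-36.5 -59.3  51.6] yaw err -0.05 w 0.002 F [ 0.4 -0.2  0.1]
```

{"fn": "move_arm", "kwargs": {
  "series": [0,-0.2,0,0,0,0,0,0,-0.2,0,0,0,0,0,0,0,0,0,0,0,0]
}}

```text
time: 22.25
tool_pos: [0.5266, 0.0054, 0.0516]
tcp_rot: [-2.055, -2.371, -0.005]
wrist_force: [-1.6, 12.1, 1.1]
width: -0.003
grip_force: 6.1
```

{"fn": "move_arm", "kwargs": {
  "series": [0,-0.2,0,0,0,0,0,0,0,0,0,0,0,0]
}}

```text
time: 22.5
tool_pos: [0.5266, 0.0052, 0.0517]
tcp_rot: [-2.054, -2.368, -0.008]
wrist_force: [-1.5, 19.6, 2.9]
width: -0.002
grip_force: 9.6
```

{"fn": "move_arm", "kwargs": {
  "series": [0,-0.2,0,0,0,0,0,0,0,0,0,0,0,0]
}}

```text
time: 22.75
tool_pos: [0.5265, 0.005, 0.0517]
tcp_rot: [-2.054, -2.366, -0.011]
wrist_force: [-2.3, 26.0, 4.5]
width: 0.001
grip_force: 13.0
```

```bash
python3 -c "
from h import *
st()"
```

```text
t 22.75 board mm [-36.7 -60.5  51.7] yaw err -0.26 w 0.001 F [-2.3 26.   4.5]
```

{"fn": "move_arm", "kwargs": {
  "series": [0,0.7,0,0,0,0,0,0,1,0,0,0,0,0,3,0,0,-4,0,0,0,3,3,-2.5,-2,0,0,0,3,2.2,-2.4,0,0,0,0]
}}

```text
time: 23.38
tool_pos: [0.4705, 0.0602, 0.1139]
tcp_rot: [2.054, 2.373, 0.005]
wrist_force: [-0.3, 0.7, 0.0]
width: 0.35
grip_force: 0.0
```

{"fn": "move_arm", "kwargs": {
  "series": [3,0,0,0,0,0,0,3,0,0,0,0,0,0]
}}

```text
time: 23.62
tool_pos: [0.4696, 0.0596, 0.1117]
tcp_rot: [2.054, 2.376, 0.001]
wrist_force: [0.2, -0.8, 0.2]
width: 0.35
grip_force: 0.0
```

```bash
python3 -c "
from h import *
st();c,im=snap('wrist','w8.png');print(plan(-.0862,.0018,.044,1))"
```

```text
t 23.62 board mm [-85.1   1.7 111.7] yaw err -0.03 w 0.35 F [ 0.2 -0.8  0.2]
[[ 0.04 -0.14  6.77  0.05  0.03 -0.06]]
```

{"fn": "move_arm", "kwargs": {
  "series": [3,0,-0.1,3.4,0,0,0,3,0,0,3.3,0,0,0,3,0,0,0,0,0,0,1.5,0,0,0,0,0,0,1.5,0,0,0,0,0,0]
}}

```text
time: 24.3
tool_pos: [0.4687, 0.0593, 0.045]
tcp_rot: [2.055, 2.375, 0.001]
wrist_force: [1.7, -1.3, -8.2]
width: 0.179
grip_force: 23.2
```

{"fn": "move_arm", "kwargs": {
  "series": [1.5,0,0,0,0,0,0,1.5,0,-0.8,0,0,0,0,1.5,0,-1.2,0,0,0,0,1.5,0,-1.2,0,0,0,0,1.5,0,-0.8,0,0,0,0]
}}

```text
time: 24.92
tool_pos: [0.4278, 0.0536, 0.0449]
tcp_rot: [2.055, 2.376, 0.0]
wrist_force: [3.4, -3.6, -5.4]
width: 0.182
grip_force: 23.6
```

{"fn": "move_arm", "kwargs": {
  "series": [1.5,0,-0.4,0,0,0,0,1.5,0,-0.2,0,0,0,0,1.5,0,-0.2,0,0,0,0,1.5,0,0,0,0,0,0]
}}

```text
time: 25.42
tool_pos: [0.4236, 0.053, 0.045]
tcp_rot: [2.052, 2.372, 0.008]
wrist_force: [10.0, -2.8, -14.4]
width: 0.181
grip_force: 23.3
```

```bash
python3 -c "
from h import *
st()"
```

```text
t 25.43 board mm [-131.6    1.8   45. ] yaw err -0.06 w 0.181 F [ 10.   -2.8 -14.4]
```

{"fn": "move_arm", "kwargs": {
  "series": [1.5,0,0.15,0,0,0,0,3,0,0,0,0,0,0,3,0,0,0,0,0,0,3,0,0,-3,0,0,0,3,0,0,-5,0,0,0]
}}

```text
time: 26.05
tool_pos: [0.4199, 0.0532, 0.1239]
tcp_rot: [-2.053, -2.373, 0.005]
wrist_force: [0.5, 0.4, -0.1]
width: 0.346
grip_force: 0.0
```

{"fn": "move_arm", "kwargs": {
  "series": [3,3,0,-5,0,0,0,3,4,0,-5,0,0,0,3,0,0,-2,0,0,0,3,0,0,0,0,0,0,3,0,0,0,0,0,0]
}}

```text
time: 26.68
tool_pos: [0.4113, 0.121, 0.2422]
tcp_rot: [-2.055, -2.375, 0.002]
wrist_force: [0.1, -0.5, -0.1]
width: 0.351
grip_force: 0.0
```

```bash
python3 -c "
from h import *
st();c,im=snap('wrist','w9.png');np.savez('w9.npz',**c)
cv2.imwrite('pics/w9b.png',cv2.resize(im[120:420,200:560,::-1],None,fx=2,fy=2,interpolation=cv2.INTER_CUBIC))"
```

```text
t 26.68 board mm [-133.9   70.9  242.2] yaw err -0.06 w 0.351 F [ 0.1 -0.5 -0.1]
```

View pics/w9b.png

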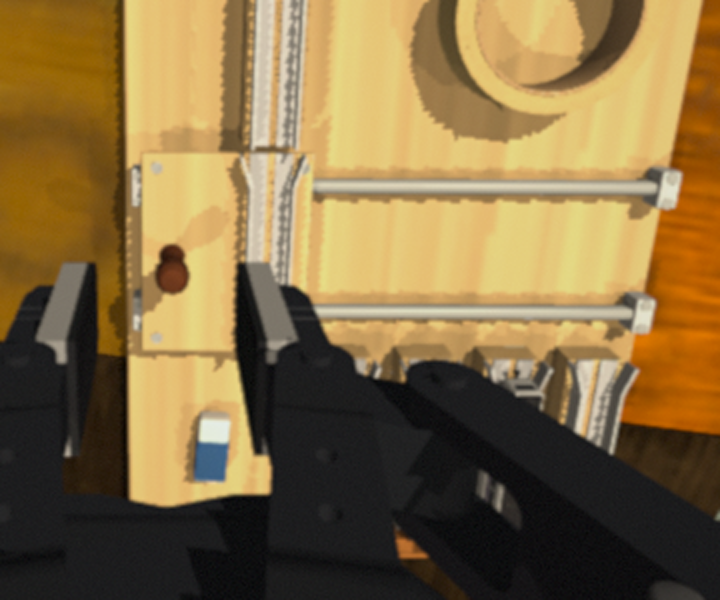

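The deck is back in line and empty. The track (crop 270,220) continues the line (275,80), and the knob is at (172,270). I've used all my picture views, so I'll check the coach and stop numerically from above.

{"fn": "move_arm", "kwargs": {
  "series": [0,-5.3,2,0,0,0,0,0,-5.3,2,0,0,0,0,0,-5.3,2,0,0,0,0,0,-5.3,2,0,0,0,0,0,-5.3,1.8,0,0,0,0]
}}

```text
time: 27.35
tool_pos: [0.5469, -0.1289, 0.2411]
tcp_rot: [-2.055, -2.372, 0.002]
wrist_force: [0.5, -0.1, 0.7]
width: -0.0
grip_force: 0.0
```

{"fn": "move_arm", "kwargs": {
  "series": [0,0,0,0,0,0,0,0,0,0,0,0,0,0]
}}

```text
time: 27.6
tool_pos: [0.546, -0.1269, 0.2413]
tcp_rot: [-2.055, -2.371, 0.002]
wrist_force: [-0.2, 0.6, 0.2]
width: -0.001
grip_force: 0.0
```

```bash
python3 -c "
from h import *
st();c,im=snap('wrist','w10.png')
def prof(x,z,ys):
    P=np.array([np.r_[BM()@[x,y]+BT,z] for y in ys]);px=cv2.projectPoints(P,c['rvec'],c['tvec'],c['camera_matrix'],None)[0][:,0].round().astype(int)
    return [tuple(im[v,u-2:u+3].mean(0).astype(int).tolist()) if 0<=v<420 and 2<u<556 else None for u,v in px]
ys=np.arange(-.056,-.19,-.002)
for x in (-.036,.010,.056): print(x)or print([(round(y*1e3),p) for y,p in zip(ys,prof(x,.052,ys)) if y>-.085 or y<-.155])
"
```

```text
t 27.6 board mm [ -36.5 -193.9  241.3] yaw err -0.14 w -0.001 F [-0.2  0.6  0.2]
-0.036
[(-56, (244, 212, 131)), (-58, (242, 207, 127)), (-60, (245, 213, 130)), (-62, (241, 204, 125)), (-64, (238, 199, 123)), (-66, (246, 230, 171)), (-68, (239, 216, 156)), (-70, (196, 174, 137)), (-72, (228, 226, 195)), (-74, (215, 202, 180)), (-76, (213, 199, 177)), (-78, (214, 201, 178)), (-80, (213, 199, 178)), (-82, (213, 199, 178)), (-84, (212, 199, 177)), (-156, (210, 196, 174)), (-158, (209, 196, 173)), (-160, (210, 196, 173)), (-162, (207, 195, 171)), (-164, (157, 144, 123)), (-166, (103, 88, 70)), (-168, (135, 112, 82)), (-170, (131, 108, 78)), (-172, (116, 75, 41)), (-174, (225, 137, 59)), (-176, (207, 133, 67)), (-178, (194, 154, 95)), (-180, (201, 158, 98)), (-182, (180, 141, 89)), (-184, (63, 47, 27)), (-186, (34, 23, 14)), (-188, (35, 25, 14))]
0.01
[(-56, (246, 225, 141)), (-58, (246, 221, 137)), (-60, (237, 198, 121)), (-62, (236, 197, 120)), (-64, (237, 197, 121)), (-66, (235, 224, 201)), (-68, (231, 217, 191)), (-70, (210, 199, 172)), (-72, (90, 88, 76)), (-74, (66, 61, 55)), (-76, 
[... 536 characters left out ...]
 234, 149)), (-60, (249, 233, 148)), (-62, (240, 201, 122)), (-64, (238, 199, 121)), (-66, (234, 210, 163)), (-68, (230, 222, 202)), (-70, (187, 178, 162)), (-72, (63, 58, 53)), (-74, (66, 60, 55)), (-76, (67, 63, 57)), (-78, (71, 65, 59)), (-80, (69, 63, 58)), (-82, (108, 100, 89)), (-84, (203, 188, 168)), (-156, (63, 57, 54)), (-158, (63, 58, 54)), (-160, (65, 59, 55)), (-162, (89, 82, 73)), (-164, (102, 74, 52)), (-166, (118, 71, 32)), (-168, (98, 61, 32)), (-170, (100, 62, 31)), (-172, (115, 70, 32)), (-174, (197, 118, 52)), (-176, (231, 159, 82)), (-178, (250, 234, 148)), (-180, (251, 238, 155)), (-182, (250, 229, 143)), (-184, (104, 80, 47)), (-186, (33, 23, 12)), (-188, (38, 27, 14))]
```

The coach stands from about -70 to -164 mm in the chosen road, level with the parked ones. The push force of 26 N confirmed contact with the stop.

```bash
python3 -c "
from workcell import *
print(finish_job())"
```

```text
the job is handed in; nothing more can be done
None
```

The coach is parked against the stop block in the near storage road (x = -0.036), the deck is back in line with the arrival line, the parked coaches were left alone, and I handed the job in after about 28 s of the 67 s allowed.

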